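# Push a vial carrier under the sampler's spring flap

### The job

Press the long thumb bar of the sample loader down with one fingertip to hold its sprung flap open, and with the other fingertip push the vial carrier along the lane, under the flap, fully home against the stop while the flap is still held open. Then let the flap spring shut behind the carrier and move clear. Nothing is picked up: the carrier only slides, and everything else on the bench stays where it stands.

Things in the scene. Friction and masses are not known exactly. Their poses are not given: they have to be found in the camera images.
- loader: fixed low sample loader. Origin on the bench at the middle of the bay's mouth; x points into the bay (push direction), y left, z up. An open lane (floor 4 mm thick, rails to z = 12 mm, 34 mm wide inside) runs from x = -132 mm to the mouth at x = 0; the bay goes on to the stop, at the same width; its right wall (y = -17 to -20 mm) is 40 mm high. All mm below are in this frame.
- stop (a point): middle of the stop at the bay's end (x = 62, z = 20 mm): the near face of the white housing, which is 70 mm high, 160 mm wide and reaches to x = 167 mm
- flap (a joint): angle of the sprung grey flap, 0 shut to 1.25 rad open (end stop): a rocker about a shaft along x at y = 20, z = 26 mm, with the thumb bar left of it and the hood over the bay right of it. Pressing the bar down opens it with about 1 to 4 N; let go, it springs shut. Above 0.95 rad the hood clears the carrier.
- bar_edge (a point): middle (x = -57.5 mm) of the thumb bar's free long edge; moves with the flap; shut, it is at y = 57, z = 67 mm. The bar is a flat plate 3 mm thick from x = -130 to 15 mm, 55 mm wide out from the shaft, rising leftward at 48 degrees when shut, 24 degrees below level at 1.25 rad. Pressed at y = 49 mm, a fingertip first touches at z = 60 to 68 mm and ends at 16 to 19 mm.
- lip (a point): middle of the lower edge of the hood's front lip (x = 0 to 2.5 mm; shut: y = -10, z = 28 mm), which bars the carrier's way when shut; moves with the flap. The hood covers x = 0 to 62 mm, its top at z = 45 mm when shut. Open past 1.1 rad, hood and lip lie no further right than y = 2 mm and reach up to z = 75 mm: an upright finger with its whole width right of that can pass the mouth.
- carrier: the vial carrier to load: aluminium block 56 mm (x) by 30 mm (y) by 30 mm high with two rows of black-capped vials fixed in it, 36 mm high in all, about 0.12 kg, standing in the lane before the mouth with its x axis along the lane; origin under its centre. Fully home its origin is at x = 34 mm in the loader's frame, its near end then 6 mm inside the mouth.
- spare_c (a point): centre (15 mm up) of a spare vial carrier like the one to load, standing on the bench beside the loader, outside the lane; leave it
- vial_a: clear screw-cap vial, 27 mm across, 58 mm tall, right of the loader; origin under its centre; leave it
- vial_b: amber screw-cap vial, 27 mm across, 58 mm tall, right of the loader; origin under its centre; leave it
- jar: amber jar, 56 mm across, 55 mm tall, left of the loader; origin under its centre; leave it
- cap_tray: open white tray, 70 x 90 x 25 mm, left of the lane; origin under its centre; leave it
- bottle: glass bottle with screw cap, 76 mm across, 160 mm tall, right of the loader; origin under its centre; leave it
- driver: screwdriver, 150 mm long, lying left of the loader; leave it

How it is judged (in metres and radians):
On the way, in this order (a step that is already met when the one before it is completed fails the run):
1. a finger holds the flap open while the carrier is still outside the bay (value of joint flap above 0.85 rad and contact force between the fingers and flap above 0.2 N and x of carrier in the frame of loader below -0.022 m), for 0.1 s.
2. the carrier is pushed home with the flap still held open by a finger (x of carrier in the frame of loader above 0.0305 m and y of carrier in the frame of loader between -0.004 and 0.004 m and value of joint flap above 0.85 rad and contact force between the fingers and flap above 0.2 N), for 0.05 s.
At the end, for the whole second after the job is handed in: The carrier stands flat and still in the bay, within 3.5 mm of the stop, and the flap is shut behind it (within 0.06 rad) (x of carrier in the frame of loader above 0.0305 m and y of carrier in the frame of loader between -0.004 and 0.004 m and value of joint flap below 0.06 rad and angle between carrier's own z axis and vertical below 0.06 rad and z of carrier in the frame of loader below 0.008 m and linear speed of carrier below 0.01 m/s); the robot touches nothing.
It fails at once if the carrier is lifted (12 mm) or tipped (0.35 rad) (z of carrier in the frame of loader above 0.016 m or angle between carrier's own z axis and vertical above 0.35 rad).
It fails at once if a bystander is moved more than 25 mm or knocked over (distance of any of spare_c, vial_a, vial_b, jar, cap_tray, bottle, driver from where it was at the start of the episode above 0.025 m or angle between any of spare_c, vial_a, vial_b, jar, cap_tray, bottle's own z axis and vertical above 0.6 rad).
It also fails if it takes over 42 s, if anything falls off the work surface, if the arm or the gripper's body presses on something with over 40 N, if the wrist force passes 120 N, or if a joint passes its speed limit or range.

### The arm

A 6-joint arm with a two-finger parallel gripper is mounted at the origin on the work surface. World frame = base frame: x ahead of the robot, y to its left, z up, the work surface at z = 0. Lengths are in m, angles in degrees, forces in N, time in s.
With the tool pointing down it reaches from about 0.3 to 0.75 m from the base axis. Payload 8.5 kg.
Tool frame: the origin (TCP) lies on the centre line of the jaws, within the pads' length; the fingertips stand 17 mm ahead of it and the grasp point (between the pads) lies 2 mm behind it (env.tip_extent is the distance from the TCP to the fingertips, in m); z points along the fingers, y is the direction in which the jaws open and shut (so a half turn about z gives the same grasp; the last joint's range is limited). The gripper opens to 85 mm and grips with 20 to 120 N. Pads are 22 mm wide; open, the fingers measure 114 mm over their backs; the gripper's body (76 mm by 85 mm) begins 54 mm behind the grasp point. The pads swing forward as they close: fully open they stand 13 mm farther back than shut.
Start: joints at [51.32, 21.807, 74.336, -0, 83.858, -12.336], TCP at [0.244, 0.493, 0.248] pointing down, gripper open.
Joint ranges: [-178.18, 178.18], [-50.72, 133.34], [12.68, 142.11], [-81.47, 261.47], [9.98, 163.14], [-165.26, 165.26]. Speed limits (degrees/s): [136.94, 136.94, 180, 180, 180, 180].

### API

Orientations are given as a 3x3 rotation matrix whose columns are the frame's x, y, z axes.
In Python, from rig import telemetry, get_image, camera_params, close_job, env gives the robot as it stands.
- The arm moves only by the tool apply_moves, never from a script. Its argument "motion" is a list of rows, each an object of numbers: "tx", "ty", "tz": the shift along the tool's x, y, z in cm; "turn": the turn about the tool's z in degrees; "jaw": the gripper's target within -1 to 1 (fully open at 1, half-way at 0, shut at -1). In form: [{"tx": .., "ty": .., "tz": .., "turn": .., "jaw": ..}, ...]. A call has 1 to 5 rows; each row is the pose to reach, as a shift and turn from the pose measured when the call began, along the tool's axes at that moment; what a row does not reach only later rows make up. A row lasts 1/12 s, in which the tool goes at most 41.7 mm and 7.16 degrees, less where a joint would pass 70% of its speed; a pose out of reach is approached as far as the arm can. A call with a gripper value outside its range is refused whole. The fingers move at their own pace and stop on an object; "squeeze" is the grip in N (left out, the last holds). Time passes only in rows, so rows that repeat a pose let the fingers close. It gives the time, the measured TCP pose, the force and the opening at its end, in the units of the state.
- telemetry.observe(): the state, without advancing time (a new reading comes with each control period).
- get_image(name): name is "scene" or "top" or "wrist"; returns (picture, depth): 400x640x3 uint8, red, green, blue; 400x640 float32, m along the optical axis (not along the pixel's ray), 0 where there is no reading.
- camera_params(name): a dict with "fx", "fy", "cx", "cy" (pixels), "rvec" (rotation vector, rad) and "tvec" (3), from world to camera coordinates, as OpenCV has them. Camera axes: x right, y down, z forward; pixel columns grow to the right and rows downward; lengths in m; the calibration is good to about 2 mm. A picture is of the moment at which its call begins: read the wrist's pose just before it. camera_params takes no time and is no camera call; for the wrist camera it gives the pose at the moment of the call.
- close_job(): hands the job in, once; it reports no verdict.
The state is a dict: "time_s": time; "q": joint angles; "qvel": joint speeds; "joint_efforts": joint torques, N m; "position": TCP position; "tool_rot": TCP orientation; "ft_force": force on the tool from outside, world axes, zero at the start; "wrist_torque": the same for the moment, N m; "grip_width": finger opening in m.
Only numpy, scipy, OpenCV 4.12 (cv2) and the standard library are available. Lean on these libraries where they do the work, as an engineer would, in place of code of your own. Each camera call takes 0.05 s, during which the arm holds its last target. There are 200 camera calls.

## Working session

There is one attempt and no reset: what is moved stays moved. The work goes in short steps, Python scripts to look and compute and a tool call to move; the robot and the scene stay as the last step left them, time stands still between calls to the robot, and variables do not carry over. Pictures are saved under pics/ and viewed, about 8 in all and at most 12, crops included, and the job is handed in when it is done.

Besides the shell and the picture viewer there is one more tool, called after "Call:" in YAML: its name, and indented under it one key for each argument. apply_moves: Moves the arm, as the interface text tells. Its arguments: {"type":"object","properties":{"motion":{"type":"array"},"squeeze":{"type":"number"}},"required":["motion"]}

```bash
mkdir -p pics
cat > h.py <<'E'
import numpy as np, cv2
from rig import telemetry, get_image, camera_params, close_job, env
def cloud(name):
    im,d=get_image(name); p=camera_params(name)
    R=cv2.Rodrigues(np.array(p['rvec'],float))[0]; t=np.array(p['tvec'],float).ravel()
    v,u=np.mgrid[:d.shape[0],:d.shape[1]]
    c=np.stack([(u-p['cx'])/p['fx']*d,(v-p['cy'])/p['fy']*d,d],-1)
    w=(c-t)@R; w[d<=0]=np.nan
    return im,w
def save(n,im): cv2.imwrite(f'pics/{n}.png',im[...,::-1])
E
python3 - <<'E'
from h import *
for n in('top','scene'):
    im,w=cloud(n); save(n,im); np.save(n+'.npy',w)
    print(n, w[200,320], w[100,100], w[300,500])
s=telemetry.observe(); print(s['position'],s['tool_rot'],s['grip_width'],s['time_s'])
E
```

```text
top [6.31722844e-01 7.53700493e-02 2.74957636e-04] [0.88130121 0.59765986 0.00300328] [ 0.40093199 -0.32108428  0.00229157]
scene [0.50105481 0.06885733 0.00202136] [-0.52176504 -0.51630519 -0.08602284] [0.8457903  0.25658786 0.00188871]
[0.24389032 0.49269219 0.24775375] [[-8.96167515e-01  4.43715023e-01 -8.73315909e-04]
 [ 4.43715773e-01  8.96166943e-01 -1.06012251e-03]
 [ 3.12244563e-04 -1.33755140e-03 -9.99999057e-01]] 0.08569675347931073 0.1
```

View pics/top.png

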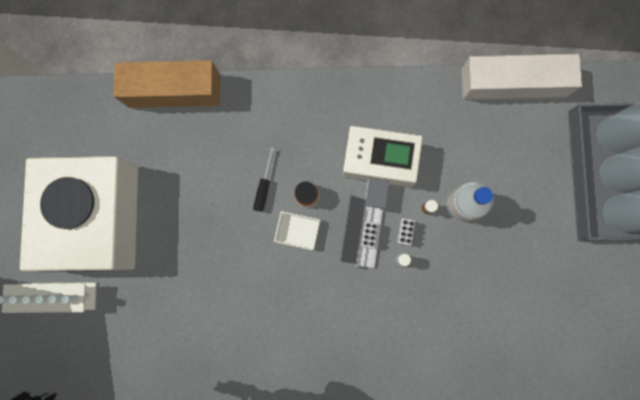

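View pics/scene.png

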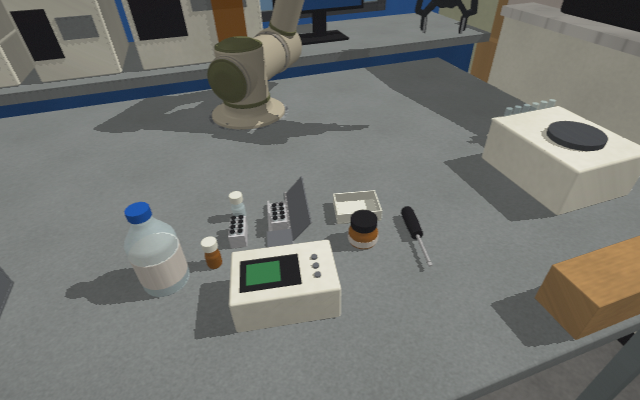

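The top view shows the white housing at (383,155), the lane running from about (368,266) up to (377,182) with the carrier at (370,235), the spare at (407,231), vials at (431,206) and (404,260), and the tray at (297,230). The push direction is roughly world +x.

Run:
```python
from h import *
w=np.load('top.npy'); im=cv2.imread('pics/top.png')
sub=np.zeros(w.shape[:2],bool); sub[115:195,335:430]=1
m=sub&(abs(w[...,2]-.07)<.006)
r=cv2.minAreaRect(w[m][:,:2].astype(np.float32)*1000); print('housing',r,w[m][:,2].mean())
b=cv2.boxPoints(r); print(b)
for n,(v0,v1,u0,u1,z0,z1) in dict(spare=(215,250,395,420,.022,.05),va=(250,270,395,415,.04,.07),vb=(196,216,420,441,.04,.07),tray=(205,255,268,325,.015,.04),jar=(175,215,288,325,.04,.07),lane=(175,275,340,392,.008,.1),bottle=(180,225,440,500,.05,.2)).items():
    s=np.zeros(w.shape[:2],bool); s[v0:v1,u0:u1]=1
    p=w[s&(w[...,2]>z0)&(w[...,2]<z1)]
    print(n,len(p),p.mean(0).round(4),cv2.minAreaRect(p[:,:2].astype(np.float32)*1000))
c=im[110:280,330:440]; cv2.imwrite('pics/c.png',cv2.resize(c,None,fx=3.5,fy=3.5,interpolation=cv2.INTER_CUBIC))
# heights along columns
for v in range(180,272,6): print(v,[(u,int(w[v,u,2]*1000)) for u in range(346,392,3)], w[v,368,:2].round(3))
```

```text
housing ((721.6964721679688, -64.60169982910156), (159.92507934570312, 105.49565887451172), 80.29090118408203) 0.07102931847736517
[[ 656.2188   -134.52321 ]
 [ 760.2034   -152.31462 ]
 [ 787.17413     5.319809]
 [ 683.1895     23.111221]]
spare 356 [ 0.5537 -0.1143  0.0329] ((554.1351928710938, -115.2951431274414), (30.6623592376709, 56.10504150390625), 78.60323333740234)
va 124 [ 0.493  -0.1046  0.0576] ((493.13433837890625, -105.0178451538086), (24.552522659301758, 23.57255744934082), 89.70117950439453)
vb 129 [ 0.607  -0.1664  0.0571] ((607.8583374023438, -166.91708374023438), (24.28318977355957, 24.89044761657715), 43.29291915893555)
tray 240 [0.5678 0.1263 0.0246] ((574.9979248046875, 124.25330352783203), (90.00249481201172, 99.16332244873047), 77.07170104980469)
jar 404 [0.6416 0.1053 0.0555] ((641.5279541015625, 106.17264556884766), (48.69941329956055, 47.9025764465332), 87.60678100585938)
lane 2492 [ 0.585  -0.0214  0.0443] ((578.045166015625, -22.231887817382812), (109.40729522705078, 204.0436553955078), 84.12522888183594)
bottle 1255 [ 0.6101 -0.2374  0.1171] ((614.0208129
[... 651 characters left out ...]
0.032]
198 [(346, 0), (349, 0), (352, 62), (355, 60), (358, 49), (361, 0), (364, -2), (367, 47), (370, 45), (373, 41), (376, 43), (379, 47), (382, 45), (385, 44), (388, 0), (391, 3)] [ 0.628 -0.032]
204 [(346, 1), (349, 68), (352, 60), (355, 53), (358, 46), (361, 39), (364, 31), (367, 50), (370, 49), (373, 43), (376, 43), (379, 44), (382, 44), (385, 46), (388, 2), (391, 1)] [ 0.615 -0.031]
210 [(346, 1), (349, 65), (352, 57), (355, 51), (358, 43), (361, 40), (364, 29), (367, 4), (370, 4), (373, 5), (376, 4), (379, 6), (382, 7), (385, 2), (388, 0), (391, 1)] [ 0.606 -0.034]Traceback (most recent call last):
  File "<stdin>", line 13, in <module>
ValueError: cannot convert float NaN to integer
```

View pics/c.png

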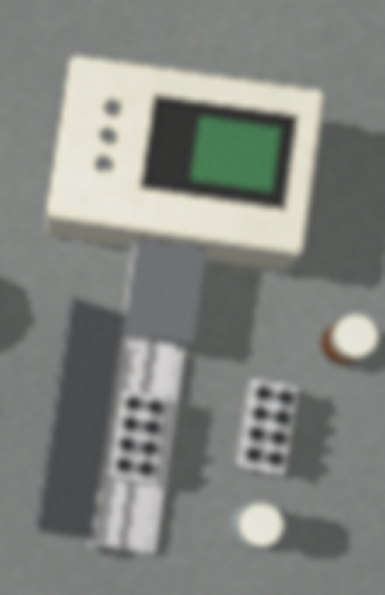

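```bash
cat >> h.py <<'E'
A=np.radians(-9.71); EX=np.array([np.cos(A),np.sin(A)]); EY=np.array([-EX[1],EX[0]])
O=np.array([.6088,-.0453])
def L(w): 
    d=w[...,:2]-O; return np.stack([d@EX,d@EY,w[...,2]],-1)*1000
E
python3 - <<'E'
from h import *
w=np.load('top.npy'); l=L(w); im=cv2.imread('pics/top.png')[...,::-1].astype(int)
x,y,z=np.moveaxis(l,-1,0)
b=(x>-140)&(x<30)&(y>18)&(y<75)&(z>22)&(z<80)
print('bar x',np.percentile(x[b],[1,50,99]),'y',np.percentile(y[b],[1,99]),'z',np.percentile(z[b],[1,99]))
# bar line: y at z
k=np.polyfit(y[b],z[b],1); print('slope deg',np.degrees(np.arctan(k[0])),'z at y49',np.polyval(k,49))
k=np.polyfit(x[b], y[b]-(z[b]-26)/np.tan(np.radians(48)),1); print('shaft line slope deg',np.degrees(np.arctan(k[0])),'y at x=-57',np.polyval(k,-57))
h=(x>-10)&(x<70)&(abs(y)<30)&(z>38)&(z<52); print('hood x',np.percentile(x[h],[1,99]),'y',np.percentile(y[h],[1,99]))
c=(x>-140)&(x<-1)&(abs(y)<25)&(z>24)&(z<40); print('carrier n',c.sum(),np.percentile(x[c],[1,50,99]),np.percentile(y[c],[1,50,99]))
r=cv2.minAreaRect(np.stack([x[c],y[c]],-1).astype(np.float32)); print(r)
d=(x>-140)&(x<-1)&(abs(y)<25)&(z>7)&(z<16); print('rails x',np.percentile(x[d],[1,99]),'y',np.percentile(y[d],[1,10,50,90,99]))
dk=c&(im.sum(-1)<200); print('caps',dk.sum(),x[dk].min(),x[dk].max(),x[dk].mean(),y[dk].mean())
# target for TCP above start of press
s=telemetry.observe(); p=np.array(s['position']);R=np.array(s['tool_rot'])
print('tcp in loader',L(p))
print(camera_params('wrist'))
E
```

```text
bar x [-129.50145314  -57.68640749   18.88798491] y [18.31547668 57.21991328] z [26.5139668  69.34621486]
slope deg 46.61623703563856 z at y49 60.41842767176981
shaft line slope deg -0.7096720276075626 y at x=-57 17.472995814473915
hood x [ 0.35796405 62.57342913] y [-22.52625198  27.82825554]
carrier n 461 [-133.57301265  -64.56804116   -4.53000941] [-13.19289941  14.20567048  24.78051606]
((-68.7726058959961, 5.671277046203613), (38.62039566040039, 135.0268096923828), 89.98796081542969)
rails x [-129.9329682    -4.41306119] y [-20.99364598 -19.24041909 -16.63275      9.99530051  16.39202365]
caps 9 -81.41407492820915 -41.13663599039266 -65.5186710414183 0.9020739863777957
tcp in loader [-450.42052939  468.73875736  247.75375183]
{'fx': 305.1517155206409, 'fy': 305.1517155206409, 'cx': 320.6901373787764, 'cy': 201.92492968160502, 'rvec': array([-2.44895418, -1.52132741, -0.22177557]), 'tvec': array([-0.54863539, -0.03903302,  0.37809342])}
```

Call:
apply_moves:
  motion:
    - {"tx": -45.4, "ty": -33.2, "tz": 4.8, "turn": -16.7, "jaw": 0}
    - {"tx": -45.4, "ty": -33.2, "tz": 4.8, "turn": -16.7, "jaw": 0}
    - {"tx": -45.4, "ty": -33.2, "tz": 4.8, "turn": -16.7, "jaw": 0}
    - {"tx": -45.4, "ty": -33.2, "tz": 4.8, "turn": -16.7, "jaw": 0}
    - {"tx": -45.4, "ty": -33.2, "tz": 4.8, "turn": -16.7, "jaw": 0}

```text
time_s: 0.52
position: [0.3368, 0.3134, 0.2308]
tool_rot: [[-0.986, 0.166, -0.001], [0.166, 0.986, -0.001], [0.001, -0.001, -1.0]]
ft_force: [0.6, 0.4, 0.6]
grip_width: 0.0425
```

```bash
cat >> h.py <<'E'
def goal(x,y,z):
    s=telemetry.observe(); p=np.array(s['position']);R=np.array(s['tool_rot'])
    t=np.r_[O+x/1000*EX+y/1000*EY,z/1000]
    yaw=np.degrees(np.arctan2(R[1,1],R[0,1])); want=np.degrees(np.arctan2(EY[1],EY[0]))
    print('t',s['time_s'],'L',L(p).round(1),'yaw err turn',round(-(want-yaw),2),'cm',(R.T@(t-p)*100).round(2),'F',np.round(s['ft_force'],2),'w',round(s['grip_width'],4),'tiltz',R[:,2].round(4))
E
python3 -c "
from h import *
goal(-110,20.75,200)"
```

```text
t 0.5167 L [-328.6  307.7  230.8] yaw err turn 0.13 cm [-21.8  -28.74   3.1 ] F [0.6  0.44 0.57] w 0.0425 tiltz [-0.0012 -0.0012 -1.    ]
```

Call:
apply_moves:
  motion:
    - {"tx": -21.8, "ty": -28.7, "tz": 3.1, "jaw": 0}
    - {"tx": -21.8, "ty": -28.7, "tz": 3.1, "jaw": 0}
    - {"tx": -21.8, "ty": -28.7, "tz": 3.1, "jaw": 0}
    - {"tx": -21.8, "ty": -28.7, "tz": 3.1, "jaw": 0}
    - {"tx": -21.8, "ty": -28.7, "tz": 3.1, "jaw": 0}

```text
invalid input
```

```bash
python3 -c "
from h import *
goal(-110,20.75,200)"
```

```text
t 0.5167 L [-328.6  307.7  230.8] yaw err turn 0.13 cm [-21.8  -28.74   3.1 ] F [0.6  0.44 0.57] w 0.0425 tiltz [-0.0012 -0.0012 -1.    ]
```

Every row needs all five fields, so "turn" has to be included.

Call:
apply_moves:
  motion:
    - {"tx": -21.8, "ty": -28.7, "tz": 3.1, "turn": 0.1, "jaw": 0}
    - {"tx": -21.8, "ty": -28.7, "tz": 3.1, "turn": 0.1, "jaw": 0}
    - {"tx": -21.8, "ty": -28.7, "tz": 3.1, "turn": 0.1, "jaw": 0}
    - {"tx": -21.8, "ty": -28.7, "tz": 3.1, "turn": 0.1, "jaw": 0}
    - {"tx": -21.8, "ty": -28.7, "tz": 3.1, "turn": 0.1, "jaw": 0}

```text
time_s: 0.93
position: [0.4329, 0.1291, 0.2131]
tool_rot: [[-0.986, 0.168, -0.001], [0.168, 0.986, -0.001], [0.001, -0.001, -1.0]]
ft_force: [0.9, 0.5, 0.3]
grip_width: 0.0427
```

```bash
python3 -c "
from h import *
goal(-110,20.75,200)"
```

```text
t 0.9333 L [-202.8  142.2  213.1] yaw err turn 0.02 cm [ -9.27 -12.15   1.31] F [0.94 0.46 0.26] w 0.0427 tiltz [-0.0014 -0.0012 -1.    ]
```

Call:
apply_moves:
  motion:
    - {"tx": -9.3, "ty": -12.2, "tz": 1.3, "turn": 0, "jaw": 0}
    - {"tx": -9.3, "ty": -12.2, "tz": 1.3, "turn": 0, "jaw": 0}
    - {"tx": -9.3, "ty": -12.2, "tz": 1.3, "turn": 0, "jaw": 0}
    - {"tx": -9.3, "ty": -12.2, "tz": 1.3, "turn": 0, "jaw": 0}
    - {"tx": -9.3, "ty": -12.2, "tz": 1.3, "turn": 0, "jaw": 0}

```text
time_s: 1.35
position: [0.506, -0.0115, 0.199]
tool_rot: [[-0.985, 0.173, -0.002], [0.173, 0.985, -0.002], [0.001, -0.002, -1.0]]
ft_force: [-0.1, -0.4, -0.6]
grip_width: 0.0428
```

Run:
```python
from h import *
goal(-110,20.75,200)
im,w=cloud('wrist'); save('wr1',im); np.save('wr1.npy',w)
l=L(w); x,y,z=np.moveaxis(l,-1,0)
c=(x>-140)&(x<-1)&(abs(y)<16)&(z>27)&(z<33); print('carrier top',c.sum(),np.percentile(x[c],[1,50,99]),np.percentile(y[c],[1,50,99]))
b=(x>-140)&(x<30)&(y>20)&(y<75)&(z>24)&(z<80)
if b.any(): print('bar',np.percentile(x[b],[1,99]),np.percentile(y[b],99),np.percentile(z[b],99))
h=(x>-10)&(x<70)&(abs(y)<30)&(z>42)&(z<50); 
if h.any(): print('hood x',np.percentile(x[h],[1,99]),'y',np.percentile(y[h],[1,99]))
d=(x>-150)&(x<-5)&(abs(y)<25)&(z>9)&(z<15); print('rails',np.percentile(x[d],[1,99]),'y',np.percentile(y[d],[1,10,50,90,99]))
```

```text
t 1.35 L [-107.    15.9  199. ] yaw err turn -0.26 cm [ 0.3   0.48 -0.1 ] F [-0.1  -0.43 -0.65] w 0.0428 tiltz [-0.0018 -0.0021 -1.    ]
carrier top 533 [-90.04483728 -67.99849751 -33.91214311] [-12.45784433   2.03082965  15.91399963]
bar [-130.27947873   13.47533378] 58.20642970272627 66.4732285450296
hood x [-0.47383174 62.4061321 ] y [-24.67738768  25.34818596]
rails [-138.38818455   -6.69724254] y [-18.55214543 -18.14710152 -16.69369183  -4.86483857  20.45286905]
```

View pics/wr1.png

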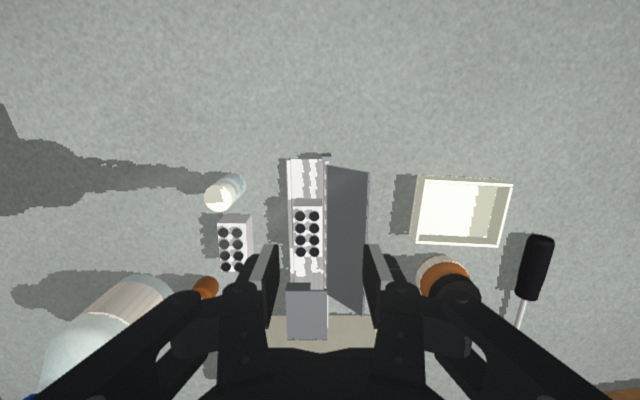

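```bash
sed -i 's/^O=np.array.*/&+.001*EY/' h.py; python3 -c "
from h import *
print(env.tip_extent)
goal(-110,20.75,105)"
```

```text
0.017
t 1.4 L [-108.7   17.1  199.2] yaw err turn -0.2 cm [0.11 0.38 9.42] F [-0.21 -0.12  1.3 ] w 0.0425 tiltz [-0.0027 -0.001  -1.    ]
```

Call:
apply_moves:
  motion:
    - {"tx": 0.1, "ty": 0.3, "tz": 3, "turn": -0.2, "jaw": 0}
    - {"tx": 0.1, "ty": 0.3, "tz": 6, "turn": -0.2, "jaw": 0}
    - {"tx": 0.1, "ty": 0.3, "tz": 9.4, "turn": -0.2, "jaw": 0}
    - {"tx": 0.1, "ty": 0.3, "tz": 9.4, "turn": -0.2, "jaw": 0}
    - {"tx": 0.1, "ty": 0.3, "tz": 9.4, "turn": -0.2, "jaw": 0}

```text
time_s: 1.82
position: [0.5033, -0.0052, 0.105]
tool_rot: [[-0.986, 0.168, -0.006], [0.168, 0.986, -0.0], [0.006, -0.001, -1.0]]
ft_force: [0.7, -0.0, 0.6]
grip_width: 0.043
```

Run:
```python
from h import *
goal(-110,20.75,60)
im,w=cloud('wrist'); save('wr2',im); np.save('wr2.npy',w)
goal(-110,20.75,60)
l=L(w); x,y,z=np.moveaxis(l,-1,0)
c=(x>-100)&(x<-20)&(abs(y)<20)&(z>27)&(z<33); print('carrier top',c.sum(),np.percentile(x[c],[1,50,99]),np.percentile(y[c],[1,50,99]))
# finger points: dark, close
f=(z>80)&(z<135)&(abs(x+110)<40)
for zz in range(80,135,5):
    g=f&(abs(z-zz)<2.5)
    for n,q in(('R',g&(y<20)),('L',g&(y>20))):
        if q.sum()>5: print(zz,n,q.sum(),np.percentile(x[q],[2,98]).round(1),np.percentile(y[q],[2,98]).round(1))
```

```text
t 1.8167 L [-110.8   20.7  105. ] yaw err turn 0.05 cm [-0.1   0.01  4.5 ] F [ 0.67 -0.01  0.56] w 0.043 tiltz [-5.7e-03 -1.0e-04 -1.0e+00]
t 1.8667 L [-109.7   20.5  106.4] yaw err turn 0.05 cm [0.02 0.03 4.64] F [-0.63  1.05  1.1 ] w 0.0427 tiltz [-0.0022 -0.001  -1.    ]
carrier top 733 [-98.94767763 -71.69815221 -21.14461183] [-9.93065803 17.39466991 19.72489944]
90 R 31 [-116.   -99.1] [-2.1 -1.8]
90 L 31 [-116.2  -99.3] [40.7 41. ]
95 R 113 [-120.1  -98.8] [-13.   -1.8]
95 L 110 [-120.   -98.8] [40.7 51.8]
100 R 183 [-119.9  -99.4] [-14.7  -1.8]
100 L 182 [-120.1  -99.2] [40.6 53.4]
105 R 208 [-120.   -98.9] [-15.2  -1.7]
105 L 214 [-120.2  -98.9] [40.7 54.1]
110 R 227 [-120.   -98.9] [-15.1  -1.7]
110 L 228 [-120.1  -99.5] [40.7 54.2]
115 R 256 [-120.   -99.5] [-15.2  -1.7]
115 L 261 [-120.1  -98.6] [40.7 54. ]
120 R 256 [-120.1  -98.7] [-14.9  -1.6]
120 L 256 [-120.1  -98.7] [40.7 53.8]
125 R 381 [-120.   -98.3] [-8.  -1.7]
125 L 401 [-120.1  -98.2] [40.7 47. ]
130 R 269 [-121.2  -99.4] [-19.2  -1.8]
130 L 245 [-121.5 -100.5] [40.8 58.9]
```

View pics/wr2.png

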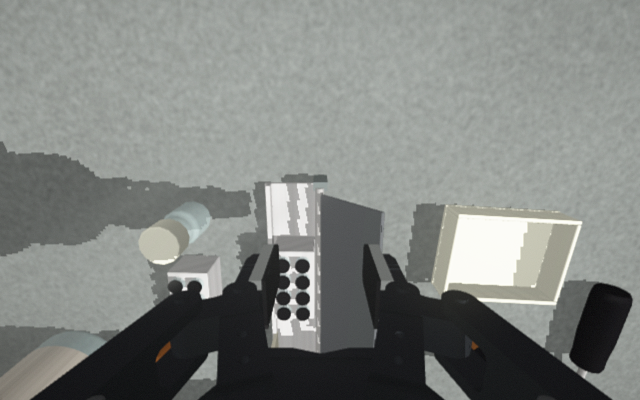

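Fingers measured in the loader frame: the right one is at y = -15..-1.8, x = -120..-99, with its tip at about z = 89. They sit over the lane behind the carrier and over the bar. Now press.

Call:
apply_moves:
  motion:
    - {"tx": 0, "ty": 0.1, "tz": 1.5, "turn": 0, "jaw": 0}
    - {"tx": 0, "ty": 0.1, "tz": 3, "turn": 0, "jaw": 0}
    - {"tx": 0, "ty": 0.1, "tz": 4.2, "turn": 0, "jaw": 0}
    - {"tx": 0, "ty": 0.1, "tz": 5.3, "turn": 0, "jaw": 0}
    - {"tx": 0, "ty": 0.1, "tz": 5.3, "turn": 0, "jaw": 0}

```text
time_s: 2.28
position: [0.5049, -0.0045, 0.0542]
tool_rot: [[-0.986, 0.167, -0.001], [0.167, 0.986, -0.001], [0.0, -0.002, -1.0]]
ft_force: [-1.0, -1.0, 1.8]
grip_width: 0.0425
```

```bash
python3 -c "
from h import *
goal(-110,21.5,35)"
```

```text
t 2.2833 L [-109.3   21.7   54.2] yaw err turn 0.07 cm [ 0.07 -0.02  1.92] F [-1.02 -0.96  1.8 ] w 0.0425 tiltz [-7.0e-04 -1.4e-03 -1.0e+00]
```

Call:
apply_moves:
  motion:
    - {"tx": 0, "ty": 0, "tz": 1.0, "turn": 0, "jaw": 0}
    - {"tx": 0, "ty": 0, "tz": 1.6, "turn": 0, "jaw": 0}
    - {"tx": 0, "ty": 0, "tz": 1.8, "turn": 0, "jaw": 0}
    - {"tx": 0, "ty": 0, "tz": 1.8, "turn": 0, "jaw": 0}

```text
time_s: 2.62
position: [0.5056, -0.0046, 0.0365]
tool_rot: [[-0.986, 0.167, 0.001], [0.167, 0.986, -0.002], [-0.001, -0.002, -1.0]]
ft_force: [2.3, 0.5, 3.5]
grip_width: 0.0428
```

```bash
cat > st.py <<'E'
from h import *
import sys
goal(-110,21.5,35)
im,w=cloud('top'); save(sys.argv[1],im[110:280,330:440]); l=L(w); x,y,z=np.moveaxis(l,-1,0)
im2,w2=cloud('wrist'); save(sys.argv[1]+'w',im2); l2=L(w2)
for n,q in(('top',l),('wr',l2)):
    X,Y,Z=np.moveaxis(q,-1,0)
    h=(X>8)&(X<55)&(Y>-30)&(Y<30)&(Z>35)&(Z<85); 
    if h.sum()>9: print(n,'hood y',np.percentile(Y[h],[1,99]).round(1),'z',np.percentile(Z[h],[1,99]).round(1))
    b=(X>-90)&(X<5)&(Y>30)&(Y<62)&(Z<70)&(Z>5)
    if b.sum()>9: print(n,'bar angle',b.sum(),np.degrees(np.arctan(np.polyfit(Y[b],Z[b],1)[0])).round(1))
    c=(X>-100)&(X<60)&(abs(Y)<11)&(Z>26)&(Z<40)
    if c.sum()>9: print(n,'carrier',c.sum(),'x',np.percentile(X[c],[2,98]).round(1),'y',np.percentile(Y[c],[2,98]).round(1))
goal(-110,21.5,35)
E
python3 st.py s1
```

```text
t 2.6167 L [-108.6   21.7   36.5] yaw err turn 0.07 cm [ 0.14 -0.02  0.15] F [2.35 0.53 3.5 ] w 0.0428 tiltz [ 0.001  -0.0018 -1.    ]
top hood y [-20.5  29.7] z [36.8 76.5]
top bar angle 330 -17.1
top carrier 53 x [-48.7 -33.5] y [-10.4  10.6]
wr bar angle 1819 -13.7
wr carrier 1508 x [-96.9 -67.1] y [-5.  10.7]
t 2.7167 L [-108.6   21.7   36.7] yaw err turn 0.07 cm [ 0.14 -0.02  0.17] F [ 2.64 -0.08  2.66] w 0.0426 tiltz [ 0.001  -0.0017 -1.    ]
```

Call:
apply_moves:
  motion:
    - {"tx": 0, "ty": 0, "tz": 0.15, "turn": 0, "jaw": 0}
    - {"tx": 0, "ty": 0, "tz": 0.25, "turn": 0, "jaw": 0}
    - {"tx": 0, "ty": 0, "tz": 0.25, "turn": 0, "jaw": 0}

```text
time_s: 2.97
position: [0.5055, -0.0048, 0.0342]
tool_rot: [[-0.986, 0.167, 0.001], [0.167, 0.986, -0.002], [-0.001, -0.002, -1.0]]
ft_force: [0.5, -1.4, 3.4]
grip_width: 0.0426
```

```bash
python3 st.py s2
```

```text
t 2.9667 L [-108.7   21.5   34.2] yaw err turn 0.07 cm [ 0.13 -0.   -0.08] F [ 0.48 -1.44  3.43] w 0.0426 tiltz [ 9.0e-04 -1.9e-03 -1.0e+00]
top hood y [-20.6  29.8] z [36.8 76. ]
top bar angle 332 -22.6
top carrier 54 x [-49.3 -33.4] y [-10.9  10.6]
wr bar angle 1777 -19.6
wr carrier 1443 x [-96.7 -68.7] y [-4.7 10.8]
t 3.0667 L [-108.7   21.6   34.3] yaw err turn 0.07 cm [ 0.13 -0.01 -0.07] F [ 0.87 -0.66  3.75] w 0.043 tiltz [ 8.0e-04 -1.9e-03 -1.0e+00]
```

View pics/s2w.png

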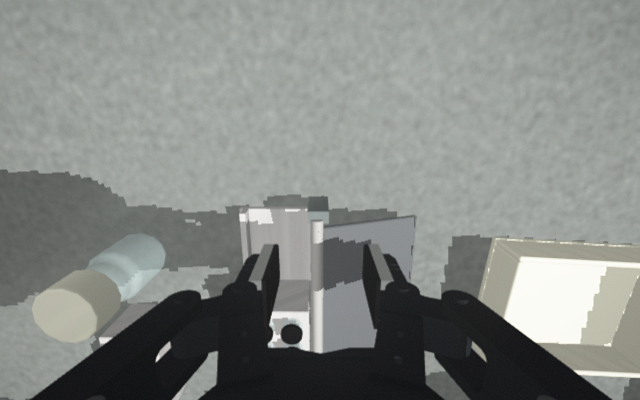

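The flap is held at about 1.2 rad and the right finger stands in the lane just behind the carrier. Now push.

Call:
apply_moves:
  motion:
    - {"tx": -1.0, "ty": 0, "tz": 0, "turn": 0, "jaw": 0}
    - {"tx": -2.0, "ty": 0, "tz": 0, "turn": 0, "jaw": 0}
    - {"tx": -3.0, "ty": 0, "tz": 0, "turn": 0, "jaw": 0}
    - {"tx": -4.0, "ty": 0, "tz": 0, "turn": 0, "jaw": 0}
    - {"tx": -5.0, "ty": 0, "tz": 0, "turn": 0, "jaw": 0}

```text
time_s: 3.48
position: [0.5533, -0.0125, 0.0338]
tool_rot: [[-0.986, 0.167, -0.004], [0.167, 0.986, -0.0], [0.004, -0.001, -1.0]]
ft_force: [-5.4, 2.5, 3.8]
grip_width: 0.0428
```

```bash
python3 st.py s3
```

```text
t 3.4833 L [-60.3  22.   33.8] yaw err turn 0.08 cm [ 4.97 -0.04 -0.1 ] F [-5.4   2.49  3.79] w 0.0428 tiltz [-4.3e-03 -4.0e-04 -1.0e+00]
top hood y [-20.7  29.9] z [37.3 75.9]
wr bar angle 8782 23.8
wr carrier 2221 x [-68.4 -20.1] y [-9.7 10.6]
t 3.5833 L [-58.4  21.8  34. ] yaw err turn 0.07 cm [ 5.16 -0.02 -0.1 ] F [1.13 1.16 2.51] w 0.0428 tiltz [ 3.0e-04 -1.3e-03 -1.0e+00]
```

Call:
apply_moves:
  motion:
    - {"tx": -1.0, "ty": 0, "tz": 0, "turn": 0, "jaw": 0}
    - {"tx": -2.0, "ty": 0, "tz": 0, "turn": 0, "jaw": 0}
    - {"tx": -3.0, "ty": 0, "tz": 0, "turn": 0, "jaw": 0}
    - {"tx": -4.0, "ty": 0, "tz": 0, "turn": 0, "jaw": 0}
    - {"tx": -4.6, "ty": 0, "tz": 0, "turn": 0, "jaw": 0}

```text
time_s: 4.0
position: [0.5998, -0.0203, 0.0336]
tool_rot: [[-0.986, 0.167, -0.002], [0.167, 0.986, -0.001], [0.002, -0.001, -1.0]]
ft_force: [-3.7, 1.2, 2.3]
grip_width: 0.0428
```

```bash
python3 st.py s4
```

```text
t 4.0 L [-13.   22.1  33.6] yaw err turn 0.08 cm [ 9.7  -0.05 -0.12] F [-3.72  1.2   2.3 ] w 0.0428 tiltz [-2.e-03 -6.e-04 -1.e+00]
top bar angle 48 -21.8
wr hood y [-5.1 29.9] z [35.2 55. ]
wr bar angle 13639 -2.1
wr carrier 1902 x [-22.4  25.7] y [-9.8 10.4]
t 4.1 L [-12.3  22.   33.8] yaw err turn 0.06 cm [ 9.77 -0.04 -0.13] F [0.02 1.97 2.98] w 0.0425 tiltz [ 6.0e-04 -1.1e-03 -1.0e+00]
```

View pics/s4w.png

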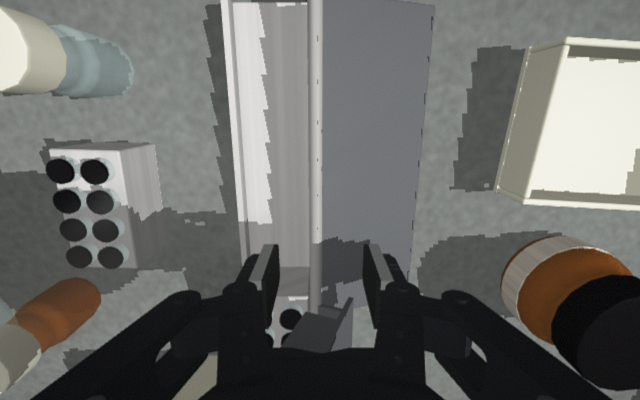

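The carrier is partly in the bay, at about (290,320) under the open hood at (325,330). About 7 mm remains, so push on and watch for the stop force.

Call:
apply_moves:
  motion:
    - {"tx": -0.3, "ty": 0, "tz": 0, "turn": 0, "jaw": 0}
    - {"tx": -0.6, "ty": 0, "tz": 0, "turn": 0, "jaw": 0}
    - {"tx": -0.75, "ty": 0, "tz": 0, "turn": 0, "jaw": 0}
    - {"tx": -0.85, "ty": 0, "tz": 0, "turn": 0, "jaw": 0}
    - {"tx": -0.85, "ty": 0, "tz": 0, "turn": 0, "jaw": 0}

```text
time_s: 4.52
position: [0.6083, -0.0217, 0.0337]
tool_rot: [[-0.986, 0.168, -0.001], [0.168, 0.986, -0.001], [0.001, -0.001, -1.0]]
ft_force: [-4.3, 3.0, 3.7]
grip_width: 0.0429
```

```bash
python3 st.py s5
```

```text
t 4.5167 L [-4.5 22.1 33.7] yaw err turn 0.06 cm [10.55 -0.05 -0.12] F [-4.32  2.95  3.67] w 0.0429 tiltz [-1.e-03 -7.e-04 -1.e+00]
top bar angle 48 -20.4
wr hood y [-24.6  29.9] z [35.2 83.6]
wr bar angle 14549 -3.5
wr carrier 1577 x [-14.6  34.2] y [-10.1  10. ]
t 4.6167 L [-4.5 22.1 33.7] yaw err turn 0.07 cm [10.55 -0.05 -0.12] F [-5.17  2.71  3.94] w 0.0426 tiltz [-8.e-04 -7.e-04 -1.e+00]
```

Call:
apply_moves:
  motion:
    - {"tx": -0.1, "ty": 0, "tz": 0, "turn": 0, "jaw": 0}
    - {"tx": -0.2, "ty": 0, "tz": 0, "turn": 0, "jaw": 0}
    - {"tx": -0.2, "ty": 0, "tz": 0, "turn": 0, "jaw": 0}
    - {"tx": -0.2, "ty": 0, "tz": 0, "turn": 0, "jaw": 0}

```text
time_s: 4.95
position: [0.6084, -0.0217, 0.0337]
tool_rot: [[-0.986, 0.168, -0.005], [0.168, 0.986, -0.0], [0.005, -0.001, -1.0]]
ft_force: [-9.8, 2.1, 8.2]
grip_width: 0.0426
```

Call:
apply_moves:
  motion:
    - {"tx": 0.7, "ty": 0, "tz": 0, "turn": 0, "jaw": 0}
    - {"tx": 1.7, "ty": 0, "tz": 0, "turn": 0, "jaw": 0}
    - {"tx": 2.7, "ty": 0, "tz": 0, "turn": 0, "jaw": 0}
    - {"tx": 3.7, "ty": 0, "tz": 0, "turn": 0, "jaw": 0}
    - {"tx": 4.0, "ty": 0, "tz": 0, "turn": 0, "jaw": 0}

```text
time_s: 5.37
position: [0.5689, -0.0151, 0.0344]
tool_rot: [[-0.986, 0.168, -0.003], [0.168, 0.986, -0.001], [0.003, -0.001, -1.0]]
ft_force: [3.0, 0.6, 2.9]
grip_width: 0.0424
```

```bash
python3 st.py s6
python3 - <<'E'
import cv2; cv2.imwrite('pics/s6x.png',cv2.resize(cv2.imread('pics/s6w.png')[180:400,200:440],None,fx=2.5,fy=2.5))
E
```

```text
t 5.3667 L [-44.4  22.1  34.4] yaw err turn 0.05 cm [ 6.56 -0.05 -0.05] F [2.95 0.61 2.92] w 0.0424 tiltz [-2.6e-03 -6.0e-04 -1.0e+00]
top hood y [-20.2  29.7] z [35.2 75.7]
top bar angle 46 -20.2
top carrier 64 x [36.1 59.8] y [-10.2  10. ]
wr bar angle 10299 14.2
wr carrier 493 x [-54.7 -33.4] y [-10.6  -0.2]
t 5.4667 L [-44.3  22.1  34.2] yaw err turn 0.06 cm [ 6.57 -0.05 -0.05] F [-0.9   0.61  3.13] w 0.0427 tiltz [-4.6e-03 -3.0e-04 -1.0e+00]
```

View pics/s6x.png

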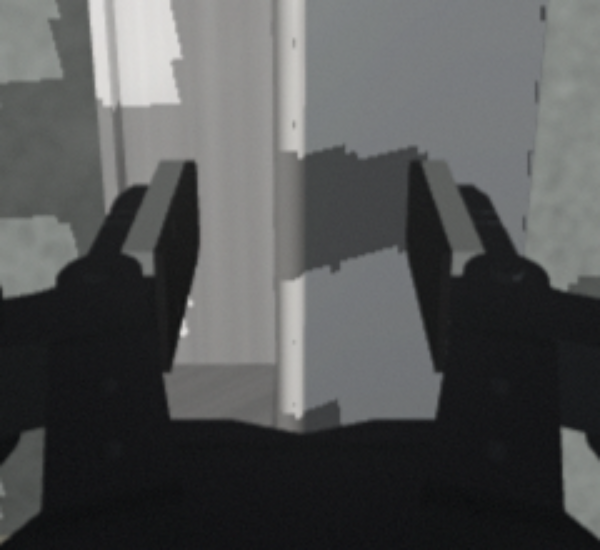

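The top depth image shows the carrier reaching the stop (x up to about 60), and the lane between the fingers and the mouth is empty. Now release upward, gently at first.

Call:
apply_moves:
  motion:
    - {"tx": 0, "ty": 0, "tz": -1.0, "turn": 0, "jaw": 0}
    - {"tx": 0, "ty": 0, "tz": -2.0, "turn": 0, "jaw": 0}
    - {"tx": 0, "ty": 0, "tz": -3.0, "turn": 0, "jaw": 0}
    - {"tx": 0, "ty": 0, "tz": -4.0, "turn": 0, "jaw": 0}
    - {"tx": 0, "ty": 0, "tz": -5.0, "turn": 0, "jaw": 0}

```text
time_s: 5.88
position: [0.5694, -0.0152, 0.0855]
tool_rot: [[-0.986, 0.168, -0.004], [0.168, 0.986, -0.0], [0.004, -0.001, -1.0]]
ft_force: [0.1, -0.9, -0.3]
grip_width: 0.0428
```

Call:
apply_moves:
  motion:
    - {"tx": 0, "ty": 0, "tz": -2.0, "turn": 0, "jaw": 0}
    - {"tx": 0, "ty": 0, "tz": -5.0, "turn": 0, "jaw": 0}
    - {"tx": 3, "ty": 0, "tz": -9.0, "turn": 0, "jaw": 0}
    - {"tx": 6, "ty": 0, "tz": -12.0, "turn": 0, "jaw": 0}
    - {"tx": 9, "ty": 0, "tz": -13.0, "turn": 0, "jaw": 0}

```text
time_s: 6.3
position: [0.4816, -0.0002, 0.2193]
tool_rot: [[-0.986, 0.168, 0.001], [0.168, 0.986, -0.002], [-0.002, -0.001, -1.0]]
ft_force: [-0.5, -0.3, 0.9]
grip_width: 0.0426
```

Call:
apply_moves:
  motion:
    - {"tx": 3, "ty": 0, "tz": -1, "turn": 0, "jaw": 0}
    - {"tx": 3, "ty": 0, "tz": -1, "turn": 0, "jaw": 0}
    - {"tx": 3, "ty": 0, "tz": -1, "turn": 0, "jaw": 0}

```text
time_s: 6.55
position: [0.4515, 0.005, 0.2309]
tool_rot: [[-0.986, 0.168, 0.004], [0.168, 0.986, -0.002], [-0.005, -0.002, -1.0]]
ft_force: [0.1, 0.4, 0.9]
grip_width: 0.0426
```

```bash
python3 st.py s7
python3 - <<'E'
import cv2; cv2.imwrite('pics/s7x.png',cv2.vconcat([cv2.resize(cv2.imread('pics/s7w.png')[200:400,200:440],(660,550))]))
from h import *
im,w=cloud('top'); l=L(w); X,Y,Z=np.moveaxis(l,-1,0)
h=(X>8)&(X<55)&(Y>-30)&(Y<20)&(Z>41)&(Z<85); print('hood',h.sum(),np.percentile(Y[h],[2,98]),np.percentile(Z[h],[2,50,98]))
b=(X>-120)&(X<5)&(Y>22)&(Y<56)&(Z>22)&(Z<75); print('bar',np.degrees(np.arctan(np.polyfit(Y[b],Z[b],1)[0])))
E
```

```text
t 6.55 L [-163.6   22.1  230.9] yaw err turn 0.06 cm [-5.27 -0.03 19.62] F [0.07 0.38 0.86] w 0.0426 tiltz [ 0.0043 -0.0024 -1.    ]
top hood y [-23.3  23.8] z [40.9 50.5]
top bar angle 523 45.3
wr hood y [-24.6  28.4] z [37.8 44.3]
wr bar angle 1787 47.4
wr carrier 96 x [0.6 8. ] y [-10.5   9.7]
t 6.65 L [-162.4   21.9  229.4] yaw err turn 0.04 cm [-5.200e+00 -1.000e-02  1.945e+01] F [-0.28 -0.19  0.51] w 0.0428 tiltz [ 0.0018 -0.0018 -1.    ]
hood 418 [-23.07353386  18.98645102] [42.35938573 45.77063229 49.8503134 ]
bar 48.100591638202886
```

View pics/s7w.png

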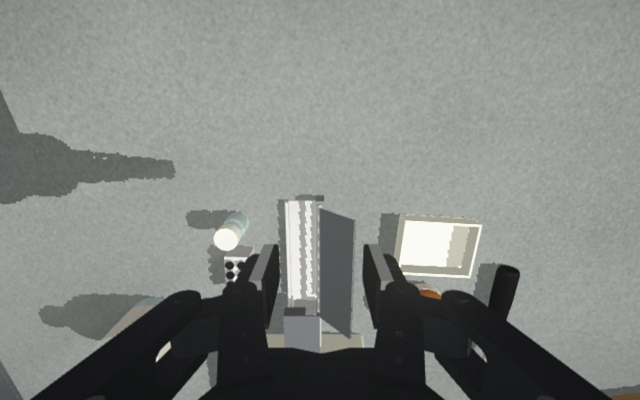

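The lane is empty, the hood at (303,330) is shut with the bar back at 48°, and the bystanders stand where they did. The arm is clear, so I'm handing in.

```bash
python3 -c "
from h import *
print(close_job())"
```

```text
the job is handed in; nothing more can be done
None
```

I pressed the thumb bar down with the left finger and pushed the carrier along the lane with the right one until it met the stop. I then backed the fingers out of the mouth, let the flap spring shut and moved clear. The job is handed in at about 6.7 s; no verdict was reported.

- **Flap held open:** the bar measured about 20–22° below level during the push, which is about 1.2 rad.
- **Carrier home:** force at the stop rose to about 10 N with only 0.1 mm of movement. The front of the right finger was then at about x = 6.6 mm, matching the carrier's home position, and the top camera's depth showed the carrier reaching about x = 60 mm (the stop is at 62).
- **After release:** the bar was back at 47–48° and the hood top at about 45 mm, so the flap looked shut. The lane was empty, contact force was near zero, and the bystanders in view looked unmoved.

Once the flap was shut, the hood hid the carrier, so I could not check its final position directly. Two readings were unreliable: the wrist camera's bar angle while the bar was pressed (the fingers and their shadow got in the way), and one early top-view bar angle of 45.3°, which later read 48.1°. My loader position also needed a 1 mm sideways correction from the close wrist view.

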